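Repack the glue-and-sand kit into its foam tray

TASK

Pack the repair kit back into its foam-lined tray: stand the yellow glue bottle in the round well with the white drip liner, without tipping it over on the way, lay the cork sanding block in the large rectangular cut-out, the yellow tape measure in the narrow rectangular one, standing on its base as it does now, and the roll of black tape that lies beside them flat in the plain round well, each sunk down onto the floor of its own cut-out. The bare pine offcut and the green oil can do not belong to the kit: leave them where they are.

Things in the scene. Friction and masses are not known exactly. Their poses are not given: they have to be found in the camera images.
- glue_bottle: Yellow wood-glue bottle with an orange pointed nozzle, standing; 57 mm diameter, 177 mm tall, about 0.3 kg. Its body is 56 mm wide up to 100 mm, then a shoulder slopes in to a stiff nozzle collar, 21 mm wide from 135 to 147 mm above the underside (the place to take it from above), and a cone tapers on to the tip. Origin: centre of its underside; z up along the bottle.
- sanding_block: Brown cork sanding block with a darker abrasive sole, lying flat: 60 (x) x 110 (y) x 30 mm (z), the cork above the sole 56 mm wide, 0.07 kg. Origin: centre of its underside; y along its length, z up.
- tape_measure: Yellow tape measure with a black disc on its sides, standing on its base: 38 (x) x 104 (y) x 65 mm (z), about 0.24 kg. Its case, 36 mm thick, reaches from y = -23 to +52 mm; the flat steel tongue sticks out of it to y = -52 mm, 5 mm high with a hook at its end. Origin: centre of the underside of the whole 104 mm; y along its length away from the tongue, z up.
- black_tape: Roll of black tape lying flat among the other kit things (not the one far off in the clutter at the left), about 52 mm outside diameter, 19 mm high, 0.05 kg (its hole cannot be entered; take it round the outside). Origin: centre of its underside (within 2 mm); z up.
- pine_offcut: Look-alike of the sanding block that must stay: bare pale pine board, lying flat, 60 (x) x 120 (y) x 19 mm (z). Origin: centre of its underside; y along its length.
- oil_can: Look-alike of the glue bottle that must stay: green oil can with a long thin spout, standing, 70 mm diameter, 175 mm tall, loose and easily knocked over. Origin: centre of its underside.
- bottle_well: Foam module (black over yellow, 96 x 98 mm) with the glue bottle's round well: 74 mm clear inside its white drip liner, floor 6 mm above the origin. May change places with roll_well. Fixed in a grey tray with the other modules. Origin: centre of its underside, 4 mm above the bench, below the cut-out's centre; foam and tray top 22 mm above it.
- block_bay: Foam module (black over yellow, 96 (x) x 144 mm (y)) with the sanding block's cut-out: 76 (x) x 126 mm (y), floor 6 mm above the origin; the block lies along y, either way round. May change places with measure_bay. Fixed in a grey tray with the other modules. Origin: centre of its underside, 4 mm above the bench, below the cut-out's centre; foam and tray top 22 mm above it.
- measure_bay: Foam module (black over yellow, 96 (x) x 144 mm (y)) with the tape measure's cut-out: 54 (x) x 122 mm (y), floor 6 mm above the origin; it lies along y, either way round. May change places with block_bay. Fixed in a grey tray with the other modules. Origin: centre of its underside, 4 mm above the bench, below the cut-out's centre; foam and tray top 22 mm above it.
- roll_well: Foam module (black over yellow, 96 x 98 mm) with the black tape's round well: 68 mm across, no liner, floor 13 mm above the origin, so the roll stands 10 mm proud. May change places with bottle_well. Fixed in a grey tray with the other modules. Origin: centre of its underside, 4 mm above the bench, below the cut-out's centre; foam and tray top 22 mm above it.

How it is judged:
At the end, for the whole second after the job is handed in: Bottle, block, measure and tape are each in their own cut-out: within 15 mm (tape 13) of its centre, down on its floor (within 4 mm), within 7 degrees of level, block and measure within 17 degrees of its length, at rest; pine offcut and oil can within 30 mm of their start (horizontal distance between glue_bottle and bottle_well below 0.015 m and z of glue_bottle in the frame of bottle_well below 0.01 m and angle between each of glue_bottle, sanding_block, tape_measure, black_tape's own z axis and vertical below 0.12 rad and linear speed of each of glue_bottle, sanding_block, tape_measure, black_tape below 0.02 m/s and horizontal distance between sanding_block and block_bay below 0.015 m and z of sanding_block in the frame of block_bay below 0.01 m and angle between the y axis of sanding_block and the y axis of block_bay, either way round below 0.3 rad and horizontal distance between tape_measure and measure_bay below 0.015 m and z of tape_measure in the frame of measure_bay below 0.01 m and angle between the y axis of tape_measure and the y axis of measure_bay, either way round below 0.3 rad and horizontal distance between black_tape and roll_well below 0.013 m and z of black_tape in the frame of roll_well below 0.017 m and distance of each of pine_offcut, oil_can from where it was at the start of the episode below 0.03 m); the robot touches nothing.
It fails at once if the pine offcut or the oil can is moved more than 30 mm (distance of any of pine_offcut, oil_can from where it was at the start of the episode above 0.03 m).
It fails at once if the oil can is knocked over (angle between oil_can's own z axis and vertical above 0.5 rad).
It fails at once if the glue bottle is tipped over (angle between glue_bottle's own z axis and vertical above 0.8 rad).
It also fails if it takes over 115 s, if anything falls off the work surface, if the arm or the gripper's body presses on something with over 40 N, if the wrist force passes 120 N, or if a joint passes its speed limit or range.

ROBOT

A 6-joint arm with a two-finger parallel gripper is mounted at the origin on a cart in front of the work surface, level with it; the furniture and walls round the work are solid. World frame = base frame: x ahead of the robot, y to its left, z up, the work surface at z = 0. Lengths are in m, angles in rad, forces in N, time in s.
With the tool pointing down it reaches from about 0.4 to 0.825 m from the base axis. Payload 7 kg.
Tool frame: the origin (TCP) lies at the very end of the fingers, on their centre line; the grasp point (between the pads) lies arm.grip_point_offset behind it (arm.grip_point_offset is the distance from the TCP to the grasp point, in m); z points along the fingers, y is the line along which they close (so a half turn about z gives the same grasp; the last joint's range is limited). The gripper opens to 88 mm and grips with 3 to 60 N. Pads are 19 mm wide; open, the fingers measure 130 mm over their backs; the gripper's body (78 mm by 193 mm) begins 47 mm behind the grasp point.
Start: joints at [1.574, 0.359, 0.012, 0, -1.224, -0.288], TCP at [0.19, 0.648, 0.227] pointing down, gripper open.
Joint ranges: [-3.07, 3.07], [-1.43, 2.12], [-1.02, 1.25], [-3.03, 1.67], [-3.05, -0], [-3.03, 3.03]. Speed limits (rad/s): [2.39, 2.39, 3.01, 3.14, 3.14, 3.14].

INTERFACE

Orientations are given as [roll, pitch, yaw] about the fixed x, y, z axes, in that order (R = Rz(yaw) Ry(pitch) Rx(roll)).
In Python, from station import arm gives the robot as it stands.
- The arm moves only by the shell command python3 -m crank 'ROWS' [OPENING] [FORCE]. ROWS is JSON, a list of rows, each an object of numbers: "dx", "dy", "dz": the shift along the tool's x, y, z in cm; "wx", "wy", "wz": the turn, a rotation vector about the tool's x, y, z in degrees. A call has exactly 10 rows; each row is the pose to reach, as a shift and turn from the pose commanded when the call began, along the tool's axes at that moment; what a row does not reach only later rows make up. A row lasts 1/8 s, in which the tool goes at most 62.5 mm and 10.7 degrees, less where a joint would pass 70% of its speed; a pose out of reach is approached as far as the arm can. A call with a gripper value outside its range is refused whole. OPENING is the finger opening in cm, from 0 to 8.76, set as the call begins (- or left out, the last holds). The fingers move at their own pace and stop on an object; FORCE is the grip in N (left out, the last holds). Time passes only in rows, so rows that repeat a pose let the fingers close, or fill a call up. It gives the time, the measured TCP pose, the force, the opening and the grip force at its end, in the units of the state.
- arm.get_state(): the state, without advancing time (a new reading comes with each control period).
- arm.grab_frame(name): name is "side" or "top" or "wrist"; returns the picture (420x560x3 uint8, red, green, blue); there is no depth.
- arm.calibration(name): a dict with "fx", "fy", "cx", "cy" (pixels), "dist_coeffs" ([k1, k2, p1, p2, k3] as OpenCV has them; the pictures are not rectified), "world_from_camera" (4x4, takes a point from camera to world coordinates). Camera axes: x right, y down, z forward; pixel columns grow to the right and rows downward; lengths in m; the calibration is good to about 2 mm. A picture is of the moment at which its call begins: read the wrist's pose just before it. calibration takes no time and is no camera call; for the wrist camera it gives the pose at the moment of the call.
- arm.job_done(): hands the job in; it is judged then, once.
Trained networks look in the newest picture that a camera, given by its name, has taken for a name from the list of things; names that differ only in an ending like _2 or _b are one class to them, and where a whole thing is asked for, a point or a joint stands for the part that bears it (a point fixed in the world has none). Each returns a list of dicts, best first, with "confidence" (0 to 1); they miss things now and then, are a little off and sometimes report something else, mostly with a low value. They report only what shows in the picture. A call takes as long as a camera call.
- arm.find_in(camera, query): "centre" ([x, y, z] in m, in world coordinates, good to about 4 mm: the middle of the surface that is visible of it).
- arm.masks_of(camera, query): "pixels" (420x560 bool, what is visible of it).
- arm.mark_of(camera, query): "centre" ([x, y, z] in m, in world coordinates, good to about 4 mm: a listed point, or the origin of a listed thing).
The state is a dict: "t": time; "q": joint angles; "qd": joint speeds; "joint_efforts": joint torques, N m; "eef_pos": TCP position; "ee_rot": TCP orientation; "force": force on the tool from outside, world axes, zero at the start; "moment": the same for the moment, N m; "width": finger opening in m; "gripper_force": force on a finger pad.
Only numpy, scipy, OpenCV 4.12 (cv2) and the standard library are available. Lean on these libraries where they do the work, as an engineer would, in place of code of your own. Each camera call takes 0.05 s, during which the arm holds its last target. There are 200 camera calls.

## Working session

There is one attempt and no reset: what is moved stays moved. The work goes in short steps, Python scripts to look and compute and a shell command to move; the robot and the scene stay as the last step left them, time stands still between calls to the robot, and variables do not carry over. Pictures are saved under pics/ and viewed, at most 18 in all, crops included, and the job is handed in when it is done.

```bash
ls; mkdir -p pics; python3 - <<'E'
from station import arm
import cv2
s=arm.get_state();print({k:s[k] for k in('t','q','eef_pos','ee_rot','width')},arm.grip_point_offset)
for c in('top','side'):
    f=arm.grab_frame(c);cv2.imwrite(f'pics/{c}0.png',f[:,:,::-1])
    print(c,arm.calibration(c)['world_from_camera'])
    for n in 'glue_bottle sanding_block tape_measure black_tape pine_offcut oil_can bottle_well block_bay measure_bay roll_well'.split():
        print(n,[([round(float(v),3) for v in d['centre']],round(d['confidence'],2)) for d in arm.mark_of(c,n)[:3]])
E
```

```text
pics
{'t': 0.0, 'q': array([ 1.57411984e+00,  3.59421433e-01,  1.10672538e-02, -3.43837176e-04,
       -1.22408406e+00, -2.88113592e-01]), 'eef_pos': array([0.18952733, 0.64734688, 0.22560513]), 'ee_rot': array([ 3.13992657e+00, -1.56681973e-04, -2.84907055e-01]), 'width': 0.08787930772011852} 0.0188
top [[-0.01439063 -0.98257051  0.18533239  0.27644801]
 [-0.99984423  0.01603482  0.00737567  0.15995095]
 [-0.01021889 -0.18519738 -0.98264821  1.27384863]
 [ 0.          0.          0.          1.        ]]
glue_bottle [([0.67, 0.195, -0.002], 0.71)]
sanding_block [([0.518, 0.443, 0.004], 0.58)]
tape_measure [([0.42, 0.203, -0.001], 0.78), ([0.557, -0.101, 0.004], 0.73)]
black_tape [([0.496, 0.278, 0.0], 0.73)]
pine_offcut [([0.38, 0.343, 0.004], 0.72)]
oil_can [([0.622, 0.316, -0.002], 0.79), ([0.517, 0.442, 0.004], 0.71), ([0.497, 0.275, 0.0], 0.45)]
bottle_well [([0.464, -0.099, 0.005], 0.6), ([0.621, 0.315, -0.002], 0.59)]
block_bay [([0.47, 0.023, 0.003], 0.71)]
measure_bay [([0.566, 0.021, 0.007], 0.85)]
roll_well [([0.558, -0.102, 0.001], 0.89)]
side [[ 0.97054868 -0.14175057  0.19478714  0.31271067]
 [-0.24044489 -0.52003531  0.81960327 -0.78435069]
 [-0.01488304 -0.84230045 -0.53880279  0.66087263]
 [ 0.          0.          0.          1.        ]]
glue_bottle [([0.661, 0.19, -0.0], 0.81)]
sanding_block []
tape_measure [([0.422, 0.201, -0.007], 0.58)]
black_tape [([0.499, 0.276, 0.005], 0.72)]
pine_offcut [([0.378, 0.344, 0.0], 0.69)]
oil_can []
bottle_well [([0.467, -0.099, 0.009], 0.76), ([0.425, 0.2, -0.006], 0.59)]
block_bay [([0.469, 0.022, 0.003], 0.58), ([0.52, 0.438, -0.004], 0.53)]
measure_bay [([0.565, 0.019, 0.005], 0.93)]
roll_well [([0.561, -0.102, 0.003], 0.88)]
```

View pics/top0.png

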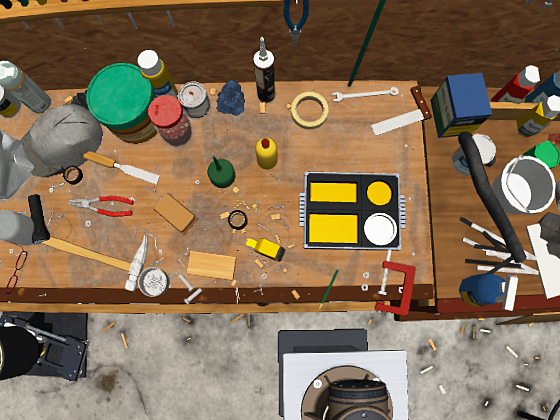

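View pics/side0.png

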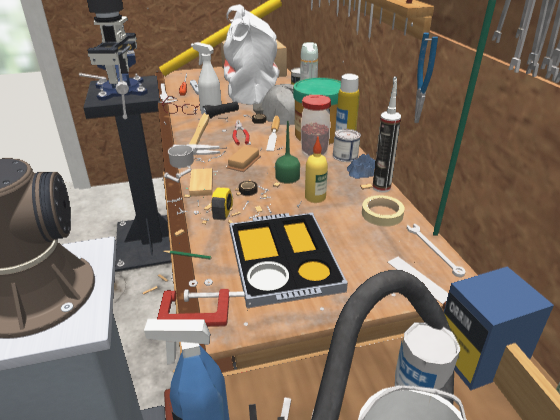

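The top view shows:
- Block at px (174,212), roll (237,219), measure (265,248), pine (212,265).
- Oil can at (220,172) and bottle at (266,152).
- Tray centred near (352,212). The large cut-out is lower left and the narrow one upper left. The white-lined well is lower right at (380,229) and the plain well upper right.

The network marks agree with this. Next I need the yaws.

```bash
cat > h.py <<'E'
from station import arm
import numpy as np, cv2, sys
from scipy.spatial.transform import Rotation as R
def plane(cal,px,z):
    K=np.array([[cal['fx'],0,cal['cx']],[0,cal['fy'],cal['cy']],[0,0,1]])
    u=cv2.undistortPoints(np.asarray(px,float).reshape(-1,1,2),K,np.array(cal['dist_coeffs'])).reshape(-1,2)
    T=np.array(cal['world_from_camera']); d=np.c_[u,np.ones(len(u))]@T[:3,:3].T
    return (T[:3,3]+d*((z-T[2,3])/d[:,2])[:,None])[:,:2]
def rect(cam,name,z,cal=None):
    m=arm.masks_of(cam,name)
    if not m: return None
    m=m[0]; ys,xs=np.nonzero(m['pixels'])
    P=plane(cal or arm.calibration(cam),np.c_[xs,ys],z)
    c,wh,_=r=cv2.minAreaRect((P*1000).astype(np.float32)); b=cv2.boxPoints(r)
    e=max([b[1]-b[0],b[2]-b[1]],key=np.linalg.norm)
    return np.round(c),np.round(wh),'long dir deg',round(float(np.degrees(np.arctan2(e[1],e[0])))%180,1),round(m['confidence'],2),'px',xs.mean().round(),ys.mean().round()
def go(x,y,z,yaw):
    s=arm.get_state(); R0=R.from_euler('xyz',s['ee_rot']); R1=R.from_euler('xyz',[np.pi,0,np.radians(yaw)])
    d=R0.inv().apply(np.array([x,y,z])-s['eef_pos'])*100
    print('d cm',d.round(2),'w deg',(R0.inv()*R1).as_rotvec(degrees=True).round(1),'yaw now',np.degrees(s['ee_rot'][2]).round(1))
E
python3 - <<'E'
from h import *
arm.grab_frame('top')
for n,z in [('sanding_block',.025),('pine_offcut',.019),('tape_measure',.05),('block_bay',.026),('measure_bay',.026)]: print(n,rect('top',n,z))
go(.44,.33,.38,0)
f=cv2.imread('pics/top0.png')[170:300,140:320]
cv2.imwrite('pics/crop.png',cv2.resize(f,None,fx=4,fy=4,interpolation=cv2.INTER_CUBIC))
E
```

```text
sanding_block (array([515., 439.]), array([112.,  59.]), 'long dir deg', 49.1, 0.94, 'px', np.float64(175.0), np.float64(213.0))
pine_offcut (array([377., 342.]), array([122.,  61.]), 'long dir deg', 81.7, 0.92, 'px', np.float64(211.0), np.float64(265.0))
tape_measure (array([419., 201.]), array([101.,  41.]), 'long dir deg', 65.9, 0.76, 'px', np.float64(267.0), np.float64(248.0))
block_bay (array([469.,  25.]), array([141.,  97.]), 'long dir deg', 87.5, 0.96, 'px', np.float64(333.0), np.float64(228.0))
measure_bay (array([567.,  20.]), array([140.,  97.]), 'long dir deg', 88.5, 0.91, 'px', np.float64(333.0), np.float64(191.0))
d cm [ 32.95  23.46 -15.34] w deg [ -0.   -0.  -16.3] yaw now -16.3
```

View pics/crop.png

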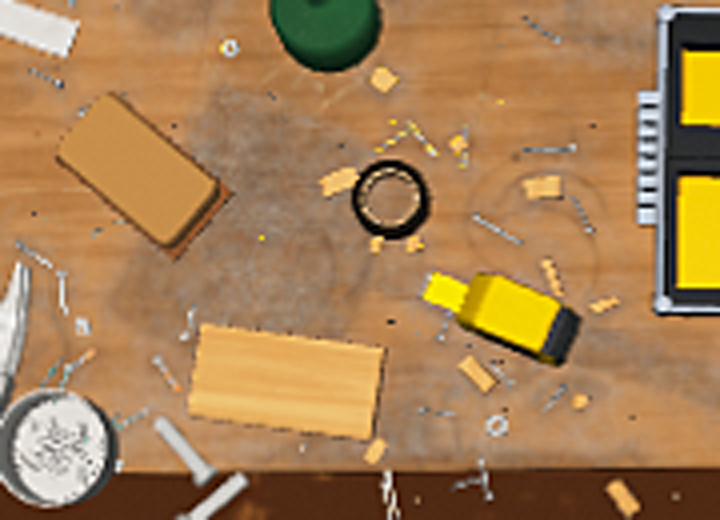

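The tongue of the measure points to +y. All points are consistent with the stated heights and sizes. First I hover over the block with yaw -131°, using q6 = yaw - q1 + 90.

```bash
python3 -c "
from h import *
go(.516,.44,.25,-131)"
```

```text
d cm [37.16 10.77 -2.34] w deg [ -0.    0.  114.7] yaw now -16.3
```

```bash
python3 -m crank '[{"dx":3,"dy":1,"dz":-3,"wz":10},{"dx":7,"dy":2,"dz":-5,"wz":20},{"dx":12,"dy":3,"dz":-5,"wz":30},{"dx":17,"dy":5,"dz":-5,"wz":40},{"dx":22,"dy":6,"dz":-5,"wz":50},{"dx":27,"dy":8,"dz":-5,"wz":60},{"dx":31,"dy":9,"dz":-4,"wz":70},{"dx":34,"dy":10,"dz":-3,"wz":80},{"dx":36,"dy":10.5,"dz":-2.5,"wz":90},{"dx":37.2,"dy":10.8,"dz":-2.3,"wz":100}]' 8.7 20
python3 -m crank '[{"wz":7},{"wz":14.7},{"wz":14.7},{"wz":14.7},{"wz":14.7},{"wz":14.7},{"wz":14.7},{"wz":14.7},{"wz":14.7},{"wz":14.7}]'
python3 - <<'E'
from h import *
cal=arm.calibration('wrist'); f=arm.grab_frame('wrist'); cv2.imwrite('pics/w1.png',f[:,:,::-1])
print(rect('wrist','sanding_block',.027,cal),arm.mark_of('wrist','sanding_block')[:1])
print(arm.get_state()['q'].round(2)); print(cal['world_from_camera'])
go(.516,.44,.018,-131)
E
```

```text
None []
[ 1.57  0.36  0.01 -0.   -1.22 -0.29]
[[-2.80916719e-01 -9.23547398e-01 -2.61047890e-01  2.59759872e-01]
 [-9.59732144e-01  2.70351430e-01  7.63172083e-02  6.25858165e-01]
 [ 9.21109667e-05  2.71974830e-01 -9.62304361e-01  3.85675267e-01]
 [ 0.00000000e+00  0.00000000e+00  0.00000000e+00  1.00000000e+00]]
d cm [37.16 10.77 20.86] w deg [  0.    0.  114.7] yaw now -16.3$[0]: bad value
$[0]: bad value
```

View pics/w1.png

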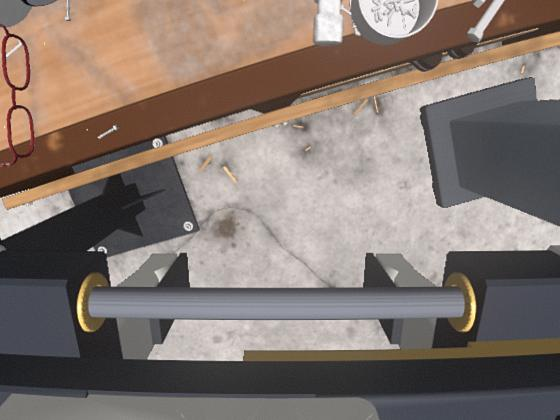

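The wrist camera shows the gripper off the bench edge beside the drill-press foot at lower left, px (120,190). The call was refused, probably because every field has to be present. I'll move away first and turn later.

```bash
python3 -m crank '[{"dx":3,"dy":1,"dz":-3,"wx":0,"wy":0,"wz":0},{"dx":7,"dy":2,"dz":-5,"wx":0,"wy":0,"wz":0},{"dx":12,"dy":3,"dz":-5,"wx":0,"wy":0,"wz":10},{"dx":17,"dy":5,"dz":-5,"wx":0,"wy":0,"wz":20},{"dx":22,"dy":6,"dz":-5,"wx":0,"wy":0,"wz":30},{"dx":27,"dy":8,"dz":-5,"wx":0,"wy":0,"wz":40},{"dx":31,"dy":9,"dz":-4,"wx":0,"wy":0,"wz":50},{"dx":34,"dy":10,"dz":-3,"wx":0,"wy":0,"wz":60},{"dx":36,"dy":10.5,"dz":-2.5,"wx":0,"wy":0,"wz":70},{"dx":37.2,"dy":10.8,"dz":-2.3,"wx":0,"wy":0,"wz":80}]' 8.7 20 &&
python3 -m crank '[{"dx":0,"dy":0,"dz":0,"wx":0,"wy":0,"wz":10},{"dx":0,"dy":0,"dz":0,"wx":0,"wy":0,"wz":20},{"dx":0,"dy":0,"dz":0,"wx":0,"wy":0,"wz":30},{"dx":0,"dy":0,"dz":0,"wx":0,"wy":0,"wz":34.7},{"dx":0,"dy":0,"dz":0,"wx":0,"wy":0,"wz":34.7},{"dx":0,"dy":0,"dz":0,"wx":0,"wy":0,"wz":34.7},{"dx":0,"dy":0,"dz":0,"wx":0,"wy":0,"wz":34.7},{"dx":0,"dy":0,"dz":0,"wx":0,"wy":0,"wz":34.7},{"dx":0,"dy":0,"dz":0,"wx":0,"wy":0,"wz":34.7},{"dx":0,"dy":0,"dz":0,"wx":0,"wy":0,"wz":34.7}]'
python3 - <<'E'
from h import *
cal=arm.calibration('wrist'); f=arm.grab_frame('wrist'); cv2.imwrite('pics/w1.png',f[:,:,::-1])
print(rect('wrist','sanding_block',.027,cal),arm.mark_of('wrist','sanding_block')[:1])
print(arm.get_state()['q'].round(2)); 
go(.516,.44,.018,-131)
E
```

```text
t: 2.8
eef_pos: [0.5172, 0.4387, 0.249]
ee_rot: [3.141, -0.001, -1.688]
force: [-0.1, 0.2, -0.4]
width: 0.0872
gripper_force: 0.0
t: 4.05
eef_pos: [0.5163, 0.4397, 0.2496]
ee_rot: [-3.142, -0.0, -2.287]
force: [0.5, -0.7, 0.1]
width: 0.0872
gripper_force: 0.0
(array([516., 438.]), array([108.,  58.]), 'long dir deg', 49.0, 0.77, 'px', np.float64(276.0), np.float64(183.0)) [{'centre': [0.5189, 0.4436, -0.0019], 'confidence': 0.97}]
[ 0.99  0.35  0.05  0.   -1.27 -1.71]
d cm [-1.000e-02  5.000e-02  2.316e+01] w deg [-0. -0. -0.] yaw now -131.0
```

View pics/w1.png

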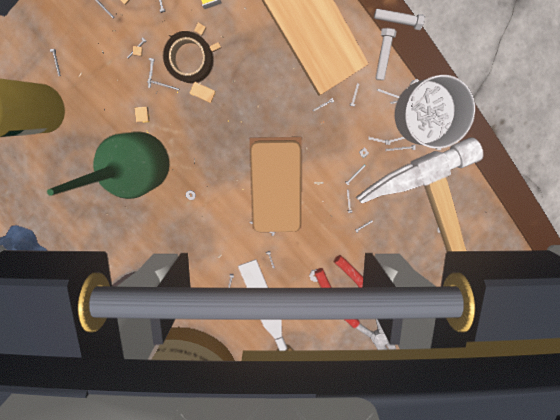

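The wrist view shows the block centred at px (276,185) and aligned with the tool. The can at (130,165) is clear of the fingers. Now I grasp it.

```bash
python3 -m crank '[{"dx":0,"dy":0.1,"dz":3,"wx":0,"wy":0,"wz":0},{"dx":0,"dy":0.1,"dz":8,"wx":0,"wy":0,"wz":0},{"dx":0,"dy":0.1,"dz":13,"wx":0,"wy":0,"wz":0},{"dx":0,"dy":0.1,"dz":17,"wx":0,"wy":0,"wz":0},{"dx":0,"dy":0.1,"dz":20,"wx":0,"wy":0,"wz":0},{"dx":0,"dy":0.1,"dz":22,"wx":0,"wy":0,"wz":0},{"dx":0,"dy":0.1,"dz":23.2,"wx":0,"wy":0,"wz":0},{"dx":0,"dy":0.1,"dz":23.2,"wx":0,"wy":0,"wz":0},{"dx":0,"dy":0.1,"dz":23.2,"wx":0,"wy":0,"wz":0},{"dx":0,"dy":0.1,"dz":23.2,"wx":0,"wy":0,"wz":0}]' &&
python3 -m crank '[{"dx":0,"dy":0,"dz":0,"wx":0,"wy":0,"wz":0},{"dx":0,"dy":0,"dz":0,"wx":0,"wy":0,"wz":0},{"dx":0,"dy":0,"dz":0,"wx":0,"wy":0,"wz":0},{"dx":0,"dy":0,"dz":0,"wx":0,"wy":0,"wz":0},{"dx":0,"dy":0,"dz":0,"wx":0,"wy":0,"wz":0},{"dx":0,"dy":0,"dz":-1,"wx":0,"wy":0,"wz":0},{"dx":0,"dy":0,"dz":-4,"wx":0,"wy":0,"wz":0},{"dx":0,"dy":0,"dz":-8,"wx":0,"wy":0,"wz":0},{"dx":0,"dy":0,"dz":-11,"wx":0,"wy":0,"wz":0},{"dx":0,"dy":0,"dz":-13,"wx":0,"wy":0,"wz":0}]' 4.5 25
python3 - <<'E'
from h import *
import time
print([ (c,n,[np.round(d['centre'],3) for d in arm.mark_of(c,n)[:1]]) for c in ('top',) for n in('block_bay',) if arm.grab_frame(c) is not None])
go(.4695,.0225,.15,-92); go(.4695,.0225,.03,-92)
E
```

```text
t: 5.45
eef_pos: [0.516, 0.4408, 0.0187]
ee_rot: [3.141, 0.002, -2.287]
force: [0.1, 0.6, 0.4]
width: 0.087
gripper_force: 0.0
t: 6.7
eef_pos: [0.5159, 0.4407, 0.1502]
ee_rot: [3.141, 0.003, -2.287]
force: [-0.6, 0.7, -0.2]
width: 0.0558
gripper_force: 25.0
[('top', 'block_bay', [array([0.471, 0.025, 0.003])])]
d cm [ 34.71 -23.92  -0.06] w deg [ -0.1   0.3 -39. ] yaw now -131.0
d cm [ 34.77 -23.93  11.94] w deg [ -0.1   0.3 -39. ] yaw now -131.0
```

```bash
python3 -m crank '[{"dx":2,"dy":-1.3,"dz":-1,"wx":0,"wy":0,"wz":0},{"dx":5,"dy":-3.3,"dz":-1,"wx":0,"wy":0,"wz":-2},{"dx":9,"dy":-6,"dz":-1,"wx":0,"wy":0,"wz":-6},{"dx":13,"dy":-9,"dz":-1,"wx":0,"wy":0,"wz":-11},{"dx":17,"dy":-12,"dz":-1,"wx":0,"wy":0,"wz":-17},{"dx":21,"dy":-14.7,"dz":-1,"wx":0,"wy":0,"wz":-23},{"dx":25,"dy":-17.3,"dz":-1,"wx":0,"wy":0,"wz":-29},{"dx":29,"dy":-20,"dz":-1,"wx":0,"wy":0,"wz":-34},{"dx":32.5,"dy":-22.5,"dz":-0.5,"wx":0,"wy":0,"wz":-38},{"dx":34.7,"dy":-23.9,"dz":0,"wx":0,"wy":0,"wz":-39}]' &&
python3 -m crank '[{"dx":0,"dy":0,"dz":0,"wx":0,"wy":0,"wz":0},{"dx":0,"dy":0,"dz":1,"wx":0,"wy":0,"wz":0},{"dx":0,"dy":0,"dz":3,"wx":0,"wy":0,"wz":0},{"dx":0,"dy":0,"dz":5,"wx":0,"wy":0,"wz":0},{"dx":0,"dy":0,"dz":7,"wx":0,"wy":0,"wz":0},{"dx":0,"dy":0,"dz":8,"wx":0,"wy":0,"wz":0},{"dx":0,"dy":0,"dz":8.5,"wx":0,"wy":0,"wz":0},{"dx":0,"dy":0,"dz":8.5,"wx":0,"wy":0,"wz":0},{"dx":0,"dy":0,"dz":8.5,"wx":0,"wy":0,"wz":0},{"dx":0,"dy":0,"dz":8.5,"wx":0,"wy":0,"wz":0}]'
python3 - <<'E'
from h import *
cal=arm.calibration('wrist'); f=arm.grab_frame('wrist'); cv2.imwrite('pics/w2.png',f[:,:,::-1])
print(arm.get_state()['q'].round(2)); 
go(.4695,.0225,.03,-92)
E
```

```text
t: 8.05
eef_pos: [0.4666, 0.0191, 0.1472]
ee_rot: [3.141, -0.0, -1.606]
force: [0.5, 0.5, -0.9]
width: 0.0554
gripper_force: 25.0
t: 9.3
eef_pos: [0.4685, 0.0217, 0.0631]
ee_rot: [-3.141, 0.0, -1.606]
force: [-1.1, -0.0, 0.1]
width: 0.0558
gripper_force: 25.0
[ 0.47  0.2  -0.64  0.   -0.72 -0.5 ]
d cm [-0.08 -0.1   3.3 ] w deg [-0.1  0.  -0. ] yaw now -92.0
```

View pics/w2.png

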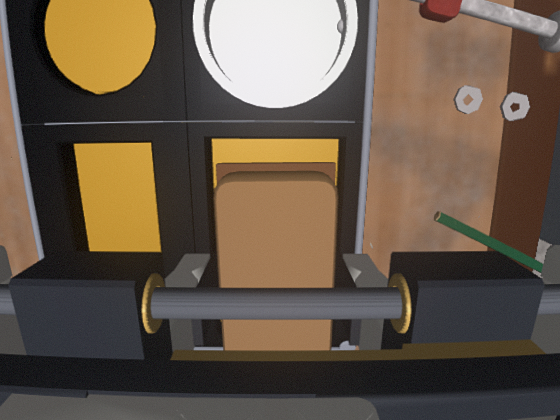

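The block hangs centred over the large cut-out, px (275,170), aligned with it. I lower, release and lift.

```bash
python3 -m crank '[{"dx":-0.1,"dy":-0.1,"dz":1,"wx":0,"wy":0,"wz":0},{"dx":-0.1,"dy":-0.1,"dz":2,"wx":0,"wy":0,"wz":0},{"dx":-0.1,"dy":-0.1,"dz":2.8,"wx":0,"wy":0,"wz":0},{"dx":-0.1,"dy":-0.1,"dz":3.2,"wx":0,"wy":0,"wz":0},{"dx":-0.1,"dy":-0.1,"dz":3.35,"wx":0,"wy":0,"wz":0},{"dx":-0.1,"dy":-0.1,"dz":3.35,"wx":0,"wy":0,"wz":0},{"dx":-0.1,"dy":-0.1,"dz":3.35,"wx":0,"wy":0,"wz":0},{"dx":-0.1,"dy":-0.1,"dz":3.35,"wx":0,"wy":0,"wz":0},{"dx":-0.1,"dy":-0.1,"dz":3.35,"wx":0,"wy":0,"wz":0},{"dx":-0.1,"dy":-0.1,"dz":3.35,"wx":0,"wy":0,"wz":0}]' &&
python3 -m crank '[{"dx":0,"dy":0,"dz":0,"wx":0,"wy":0,"wz":0},{"dx":0,"dy":0,"dz":0,"wx":0,"wy":0,"wz":0},{"dx":0,"dy":0,"dz":0,"wx":0,"wy":0,"wz":0},{"dx":0,"dy":0,"dz":-1,"wx":0,"wy":0,"wz":0},{"dx":0,"dy":0,"dz":-3,"wx":0,"wy":0,"wz":0},{"dx":0,"dy":0,"dz":-7,"wx":0,"wy":0,"wz":0},{"dx":0,"dy":0,"dz":-12,"wx":0,"wy":0,"wz":0},{"dx":0,"dy":0,"dz":-16,"wx":0,"wy":0,"wz":0},{"dx":0,"dy":0,"dz":-19,"wx":0,"wy":0,"wz":0},{"dx":0,"dy":0,"dz":-20,"wx":0,"wy":0,"wz":0}]' 7.5
python3 - <<'E'
from h import *
f=arm.grab_frame('top')
print(rect('top','sanding_block',.04),arm.mark_of('top','sanding_block')[:1],arm.mark_of('top','tape_measure')[:1])
go(.44,.24,.23,-114)
E
```

```text
t: 10.6
eef_pos: [0.4693, 0.0226, 0.0292]
ee_rot: [-3.141, 0.0, -1.606]
force: [0.1, 0.1, -0.1]
width: 0.056
gripper_force: 25.0
t: 11.85
eef_pos: [0.4699, 0.0228, 0.2317]
ee_rot: [-3.138, 0.002, -1.606]
force: [-0.4, -0.1, -0.4]
width: 0.075
gripper_force: 0.0
(array([461.,  25.]), array([ 25., 110.]), 'long dir deg', 115.6, 0.7, 'px', np.float64(331.0), np.float64(230.0)) [{'centre': [0.4671, 0.0242, 0.016], 'confidence': 0.67}] []
d cm [-21.64   3.63  -0.18] w deg [ 0.1 -0.  22. ] yaw now -92.0
```

```bash
python3 -m crank '[{"dx":-2,"dy":0.5,"dz":0,"wx":0,"wy":0,"wz":4},{"dx":-4,"dy":1.5,"dz":0,"wx":0,"wy":0,"wz":8},{"dx":-7,"dy":2.5,"dz":0,"wx":0,"wy":0,"wz":12},{"dx":-10,"dy":3.5,"dz":0,"wx":0,"wy":0,"wz":16},{"dx":-13,"dy":4.5,"dz":0,"wx":0,"wy":0,"wz":20},{"dx":-15,"dy":5.5,"dz":0,"wx":0,"wy":0,"wz":22},{"dx":-16,"dy":6.1,"dz":0,"wx":0,"wy":0,"wz":22},{"dx":-16.2,"dy":6.1,"dz":0,"wx":0,"wy":0,"wz":22},{"dx":-16.2,"dy":6.1,"dz":0,"wx":0,"wy":0,"wz":22},{"dx":-16.2,"dy":6.1,"dz":0,"wx":0,"wy":0,"wz":22}]' 8.7
python3 - <<'E'
from h import *
cal=arm.calibration('wrist'); f=arm.grab_frame('wrist'); cv2.imwrite('pics/w3.png',f[:,:,::-1])
print(rect('wrist','tape_measure',.05,cal),arm.mark_of('wrist','tape_measure')[:1],arm.get_state()['q'].round(2))
print(plane(cal,[[276,185]],.05), np.array(cal['world_from_camera'])[:3,3])
go(.414,.187,.035,-114)
E
```

```text
t: 13.3
eef_pos: [0.4141, 0.186, 0.229]
ee_rot: [3.142, -0.0, -1.991]
force: [-0.0, 0.1, -0.7]
width: 0.0872
gripper_force: 0.0
(array([418., 194.]), array([95., 37.]), 'long dir deg', 66.0, 0.57, 'px', np.float64(276.0), np.float64(198.0)) [{'centre': [0.4228, 0.2036, -0.0033], 'confidence': 0.74}] [ 0.86 -0.02 -0.45 -0.   -1.14 -1.28]
[[0.41023273 0.17648003]] [0.38372957 0.11767007 0.38809175]
d cm [-0.07  0.04 19.41] w deg [ 0.  -0.  -0.1] yaw now -114.1
```

View pics/w3.png

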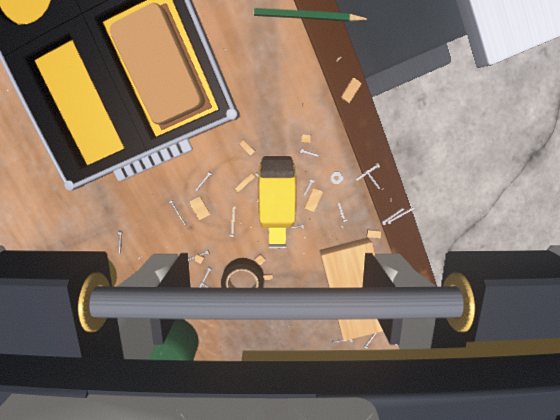

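The tape measure is aligned with the tool at px (277,200), tongue towards the camera bottom. The block sits in its cut-out. Now I grasp the measure.

```bash
python3 -m crank '[{"dx":-0.3,"dy":0,"dz":3,"wx":0,"wy":0,"wz":0},{"dx":-0.3,"dy":0,"dz":7,"wx":0,"wy":0,"wz":0},{"dx":-0.3,"dy":0,"dz":11,"wx":0,"wy":0,"wz":0},{"dx":-0.3,"dy":0,"dz":15,"wx":0,"wy":0,"wz":0},{"dx":-0.3,"dy":0,"dz":18,"wx":0,"wy":0,"wz":0},{"dx":-0.3,"dy":0,"dz":19.4,"wx":0,"wy":0,"wz":0},{"dx":-0.3,"dy":0,"dz":19.4,"wx":0,"wy":0,"wz":0},{"dx":-0.3,"dy":0,"dz":19.4,"wx":0,"wy":0,"wz":0},{"dx":-0.3,"dy":0,"dz":19.4,"wx":0,"wy":0,"wz":0},{"dx":-0.3,"dy":0,"dz":19.4,"wx":0,"wy":0,"wz":0}]' &&
python3 -m crank '[{"dx":0,"dy":0,"dz":0,"wx":0,"wy":0,"wz":0},{"dx":0,"dy":0,"dz":0,"wx":0,"wy":0,"wz":0},{"dx":0,"dy":0,"dz":0,"wx":0,"wy":0,"wz":0},{"dx":0,"dy":0,"dz":0,"wx":0,"wy":0,"wz":0},{"dx":0,"dy":0,"dz":0,"wx":0,"wy":0,"wz":0},{"dx":0,"dy":0,"dz":0,"wx":0,"wy":0,"wz":0},{"dx":0,"dy":0,"dz":-1,"wx":0,"wy":0,"wz":0},{"dx":0,"dy":0,"dz":-4,"wx":0,"wy":0,"wz":0},{"dx":0,"dy":0,"dz":-8,"wx":0,"wy":0,"wz":0},{"dx":0,"dy":0,"dz":-10,"wx":0,"wy":0,"wz":0}]' 2.5 35
python3 - <<'E'
from h import *
t=np.radians(-92); o=.0145*np.array([np.cos(t),np.sin(t)]); p=np.array([.566,.0205])+o; print(p)
go(*p,.135,-92)
E
```

```text
t: 14.7
eef_pos: [0.4155, 0.1897, 0.0357]
ee_rot: [-3.141, 0.001, -1.99]
force: [0.5, -0.1, 0.1]
width: 0.0871
gripper_force: 0.0
t: 15.95
eef_pos: [0.4156, 0.1898, 0.1376]
ee_rot: [-3.141, 0.002, -1.99]
force: [0.3, 0.1, -3.1]
width: 0.0359
gripper_force: 35.0
[0.56549396 0.00600883]
d cm [ 10.69 -21.17   0.25] w deg [ -0.1   0.1 -22. ] yaw now -114.0
```

```bash
python3 -m crank '[{"dx":1,"dy":-2,"dz":0.2,"wx":0,"wy":0,"wz":-2},{"dx":2.5,"dy":-5,"dz":0.2,"wx":0,"wy":0,"wz":-5},{"dx":4.5,"dy":-9,"dz":0.2,"wx":0,"wy":0,"wz":-9},{"dx":6.5,"dy":-13,"dz":0.2,"wx":0,"wy":0,"wz":-13},{"dx":8.5,"dy":-17,"dz":0.2,"wx":0,"wy":0,"wz":-17},{"dx":10,"dy":-20,"dz":0.2,"wx":0,"wy":0,"wz":-21},{"dx":10.7,"dy":-21.2,"dz":0.2,"wx":0,"wy":0,"wz":-22},{"dx":10.7,"dy":-21.2,"dz":2,"wx":0,"wy":0,"wz":-22},{"dx":10.7,"dy":-21.2,"dz":4,"wx":0,"wy":0,"wz":-22},{"dx":10.7,"dy":-21.2,"dz":5.5,"wx":0,"wy":0,"wz":-22}]'
python3 - <<'E'
from h import *
cal=arm.calibration('wrist'); f=arm.grab_frame('wrist'); cv2.imwrite('pics/w4.png',f[:,:,::-1])
go(.5655,.006,.0463,-92)
E
```

```text
t: 17.2
eef_pos: [0.5648, 0.0051, 0.0795]
ee_rot: [3.141, -0.0, -1.606]
force: [-1.1, -0.4, -1.3]
width: 0.036
gripper_force: 35.0
d cm [-0.1  -0.18  3.13] w deg [ 0.2 -0.  -0.1] yaw now -92.1
```

View pics/w4.png

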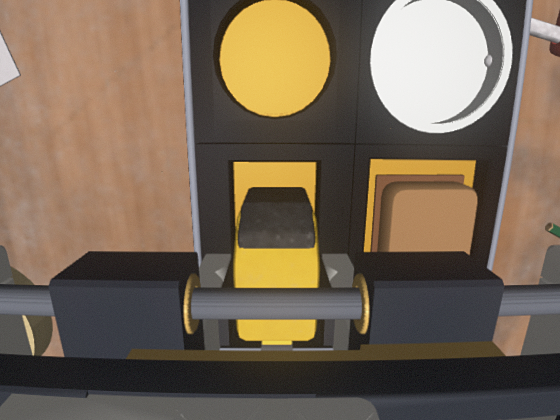

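The measure is centred over the narrow cut-out, px (277,230), and aligned. I lower and release.

```bash
python3 -m crank '[{"dx":-0.05,"dy":-0.1,"dz":0.8,"wx":0,"wy":0,"wz":0},{"dx":-0.05,"dy":-0.1,"dz":1.6,"wx":0,"wy":0,"wz":0},{"dx":-0.05,"dy":-0.1,"dz":2.4,"wx":0,"wy":0,"wz":0},{"dx":-0.05,"dy":-0.1,"dz":2.9,"wx":0,"wy":0,"wz":0},{"dx":-0.05,"dy":-0.1,"dz":3.1,"wx":0,"wy":0,"wz":0},{"dx":-0.05,"dy":-0.1,"dz":3.1,"wx":0,"wy":0,"wz":0},{"dx":-0.05,"dy":-0.1,"dz":3.1,"wx":0,"wy":0,"wz":0},{"dx":-0.05,"dy":-0.1,"dz":3.1,"wx":0,"wy":0,"wz":0},{"dx":-0.05,"dy":-0.1,"dz":3.1,"wx":0,"wy":0,"wz":0},{"dx":-0.05,"dy":-0.1,"dz":3.1,"wx":0,"wy":0,"wz":0}]' &&
python3 -m crank '[{"dx":0,"dy":0,"dz":0,"wx":0,"wy":0,"wz":0},{"dx":0,"dy":0,"dz":0,"wx":0,"wy":0,"wz":0},{"dx":0,"dy":0,"dz":0,"wx":0,"wy":0,"wz":0},{"dx":0,"dy":0,"dz":0,"wx":0,"wy":0,"wz":0},{"dx":0,"dy":0,"dz":-1,"wx":0,"wy":0,"wz":0},{"dx":0,"dy":0,"dz":-4,"wx":0,"wy":0,"wz":0},{"dx":0,"dy":0,"dz":-8,"wx":0,"wy":0,"wz":0},{"dx":0,"dy":0,"dz":-13,"wx":0,"wy":0,"wz":0},{"dx":0,"dy":0,"dz":-17,"wx":0,"wy":0,"wz":0},{"dx":0,"dy":0,"dz":-18,"wx":0,"wy":0,"wz":0}]' 5.5
python3 - <<'E'
from h import *
arm.grab_frame('top'); print(arm.mark_of('top','tape_measure')[:1],arm.mark_of('top','black_tape')[:1])
go(.4965,.277,.23,0)
E
```

```text
t: 18.5
eef_pos: [0.5663, 0.0058, 0.0491]
ee_rot: [-3.141, 0.0, -1.606]
force: [0.3, 0.8, -2.5]
width: 0.036
gripper_force: 35.0
t: 19.75
eef_pos: [0.5676, 0.006, 0.2331]
ee_rot: [-3.136, 0.002, -1.606]
force: [0.8, -0.1, -1.0]
width: 0.055
gripper_force: 0.0
[{'centre': [0.4644, -0.1022, 0.0039], 'confidence': 0.7}] [{'centre': [0.4971, 0.2762, 0.0008], 'confidence': 0.6}]
d cm [-26.85   7.91  -0.07] w deg [ -0.   0. -92.] yaw now -92.0
```

```bash
python3 -m crank '[{"dx":-2,"dy":0.6,"dz":0,"wx":0,"wy":0,"wz":-9},{"dx":-5,"dy":1.5,"dz":0,"wx":0,"wy":0,"wz":-19},{"dx":-9,"dy":2.6,"dz":0,"wx":0,"wy":0,"wz":-29},{"dx":-13,"dy":3.8,"dz":0,"wx":0,"wy":0,"wz":-39},{"dx":-17,"dy":5,"dz":0,"wx":0,"wy":0,"wz":-49},{"dx":-21,"dy":6.2,"dz":0,"wx":0,"wy":0,"wz":-59},{"dx":-24.5,"dy":7.2,"dz":0,"wx":0,"wy":0,"wz":-69},{"dx":-26.5,"dy":7.8,"dz":0,"wx":0,"wy":0,"wz":-79},{"dx":-26.9,"dy":7.9,"dz":0,"wx":0,"wy":0,"wz":-89},{"dx":-26.9,"dy":7.9,"dz":0,"wx":0,"wy":0,"wz":-92}]' 8.7 && python3 -m crank '[{"dx":0,"dy":0,"dz":0,"wx":0,"wy":0,"wz":0},{"dx":0,"dy":0,"dz":2,"wx":0,"wy":0,"wz":0},{"dx":0,"dy":0,"dz":5,"wx":0,"wy":0,"wz":0},{"dx":0,"dy":0,"dz":8,"wx":0,"wy":0,"wz":0},{"dx":0,"dy":0,"dz":9,"wx":0,"wy":0,"wz":0},{"dx":0,"dy":0,"dz":9,"wx":0,"wy":0,"wz":0},{"dx":0,"dy":0,"dz":9,"wx":0,"wy":0,"wz":0},{"dx":0,"dy":0,"dz":9,"wx":0,"wy":0,"wz":0},{"dx":0,"dy":0,"dz":9,"wx":0,"wy":0,"wz":0},{"dx":0,"dy":0,"dz":9,"wx":0,"wy":0,"wz":0}]'
python3 - <<'E'
from h import *
cal=arm.calibration('wrist'); f=arm.grab_frame('wrist'); cv2.imwrite('pics/w5.png',f[:,:,::-1])
print(rect('wrist','black_tape',.015,cal),arm.mark_of('wrist','black_tape')[:2],arm.mark_of('wrist','oil_can')[:1],arm.get_state()['q'].round(2))
go(.4965,.277,.010,0)
E
```

```text
t: 21.15
eef_pos: [0.4959, 0.2775, 0.227]
ee_rot: [3.139, 0.003, 0.004]
force: [-0.4, -0.0, -0.4]
width: 0.0873
gripper_force: 0.0
t: 22.4
eef_pos: [0.4969, 0.2775, 0.1394]
ee_rot: [-3.141, -0.0, -0.0]
force: [0.1, -0.1, 0.6]
width: 0.087
gripper_force: 0.0
(array([497., 272.]), array([51., 53.]), 'long dir deg', 146.2, 0.68, 'px', np.float64(280.0), np.float64(207.0)) [{'centre': [0.4987, 0.2755, 0.0011], 'confidence': 0.62}] [{'centre': [0.6174, 0.316, 0.0022], 'confidence': 0.65}] [ 0.85  0.26 -0.34  0.   -0.97  0.72]
d cm [-0.03  0.04 12.91] w deg [-0. -0. -0.] yaw now -0.0
```

View pics/w5.png

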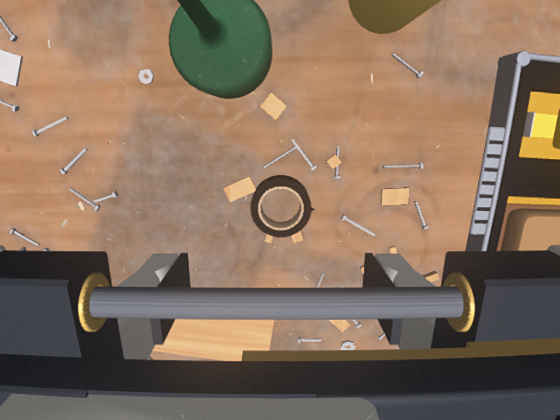

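The roll is at px (281,207), centred. The can is ahead at (220,45). I turn -20° so that the camera side stays away from the spout, then grasp.

```bash
python3 -m crank '[{"dx":0,"dy":0.2,"dz":0,"wx":0,"wy":0,"wz":10},{"dx":0,"dy":0.2,"dz":2,"wx":0,"wy":0,"wz":20},{"dx":0,"dy":0.2,"dz":5,"wx":0,"wy":0,"wz":20},{"dx":0,"dy":0.2,"dz":8,"wx":0,"wy":0,"wz":20},{"dx":0,"dy":0.2,"dz":11,"wx":0,"wy":0,"wz":20},{"dx":0,"dy":0.2,"dz":12.5,"wx":0,"wy":0,"wz":20},{"dx":0,"dy":0.2,"dz":12.95,"wx":0,"wy":0,"wz":20},{"dx":0,"dy":0.2,"dz":12.95,"wx":0,"wy":0,"wz":20},{"dx":0,"dy":0.2,"dz":12.95,"wx":0,"wy":0,"wz":20},{"dx":0,"dy":0.2,"dz":12.95,"wx":0,"wy":0,"wz":20}]' &&
python3 -m crank '[{"dx":0,"dy":0,"dz":0,"wx":0,"wy":0,"wz":0},{"dx":0,"dy":0,"dz":0,"wx":0,"wy":0,"wz":0},{"dx":0,"dy":0,"dz":0,"wx":0,"wy":0,"wz":0},{"dx":0,"dy":0,"dz":0,"wx":0,"wy":0,"wz":0},{"dx":0,"dy":0,"dz":0,"wx":0,"wy":0,"wz":0},{"dx":0,"dy":0,"dz":0,"wx":0,"wy":0,"wz":0},{"dx":0,"dy":0,"dz":-1,"wx":0,"wy":0,"wz":0},{"dx":0,"dy":0,"dz":-4,"wx":0,"wy":0,"wz":0},{"dx":0,"dy":0,"dz":-8,"wx":0,"wy":0,"wz":0},{"dx":0,"dy":0,"dz":-11,"wx":0,"wy":0,"wz":0}]' 4.5 15
python3 - <<'E'
from h import *
arm.grab_frame('wrist');arm.grab_frame('top')
go(.5595,-.102,.12,-92)
E
```

```text
t: 23.85
eef_pos: [0.4972, 0.2758, 0.0104]
ee_rot: [-3.14, -0.001, -0.349]
force: [0.4, -0.9, 0.4]
width: 0.087
gripper_force: 0.0
t: 25.1
eef_pos: [0.4971, 0.2757, 0.122]
ee_rot: [-3.14, -0.001, -0.349]
force: [0.1, 0.3, -1.3]
width: 0.0504
gripper_force: 15.0
d cm [18.67 33.54  0.26] w deg [-0.4  0.1 72. ] yaw now -20.0
```

```bash
python3 -m crank '[{"dx":1,"dy":1.8,"dz":-2,"wx":0,"wy":0,"wz":3},{"dx":2.5,"dy":4.5,"dz":-3,"wx":0,"wy":0,"wz":10},{"dx":4.7,"dy":8.5,"dz":-3,"wx":0,"wy":0,"wz":18},{"dx":7,"dy":12.5,"dz":-3,"wx":0,"wy":0,"wz":27},{"dx":9.2,"dy":16.5,"dz":-3,"wx":0,"wy":0,"wz":36},{"dx":11.4,"dy":20.5,"dz":-3,"wx":0,"wy":0,"wz":45},{"dx":13.6,"dy":24.5,"dz":-3,"wx":0,"wy":0,"wz":54},{"dx":15.8,"dy":28.5,"dz":-3,"wx":0,"wy":0,"wz":63},{"dx":17.6,"dy":31.8,"dz":-2,"wx":0,"wy":0,"wz":70},{"dx":18.7,"dy":33.5,"dz":0,"wx":0,"wy":0,"wz":72}]' && python3 -m crank '[{"dx":0,"dy":0,"dz":0,"wx":0,"wy":0,"wz":0},{"dx":0,"dy":0,"dz":0,"wx":0,"wy":0,"wz":0},{"dx":0,"dy":0,"dz":2,"wx":0,"wy":0,"wz":0},{"dx":0,"dy":0,"dz":4,"wx":0,"wy":0,"wz":0},{"dx":0,"dy":0,"dz":5.5,"wx":0,"wy":0,"wz":0},{"dx":0,"dy":0,"dz":6,"wx":0,"wy":0,"wz":0},{"dx":0,"dy":0,"dz":6,"wx":0,"wy":0,"wz":0},{"dx":0,"dy":0,"dz":6,"wx":0,"wy":0,"wz":0},{"dx":0,"dy":0,"dz":6,"wx":0,"wy":0,"wz":0},{"dx":0,"dy":0,"dz":6,"wx":0,"wy":0,"wz":0}]'
python3 - <<'E'
from h import *
cal=arm.calibration('wrist'); f=arm.grab_frame('wrist'); cv2.imwrite('pics/w6.png',f[:,:,::-1])
print(arm.mark_of('wrist','roll_well')[:1])
f=arm.grab_frame('side');cv2.imwrite('pics/s6.png',cv2.resize(f[195:305,215:355,::-1],None,fx=5,fy=5))
print(arm.mark_of('side','roll_well')[:1])
go(.5595,-.102,.028,-92)
E
```

```text
t: 26.45
eef_pos: [0.5581, -0.1052, 0.1198]
ee_rot: [-3.14, 0.0, -1.61]
force: [0.9, 0.9, -1.0]
width: 0.05
gripper_force: 15.0
t: 27.7
eef_pos: [0.558, -0.1034, 0.0599]
ee_rot: [-3.141, 0.0, -1.606]
force: [0.0, 0.2, -0.2]
width: 0.0502
gripper_force: 15.0
[{'centre': [0.5628, -0.1077, 0.0048], 'confidence': 0.86}]
[{'centre': [0.564, -0.1053, -0.0001], 'confidence': 0.98}]
d cm [-0.15 -0.16  3.17] w deg [-0.  0. -0.] yaw now -92.0
```

View pics/w6.png

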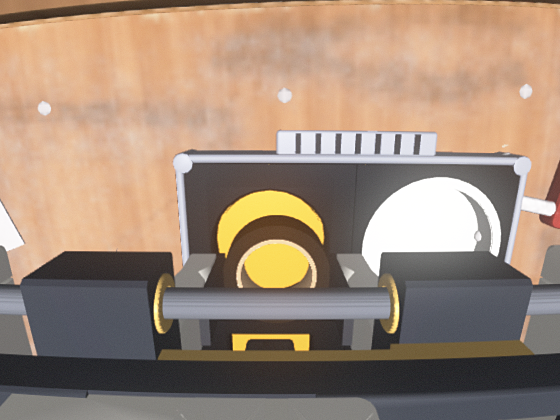

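View pics/s6.png

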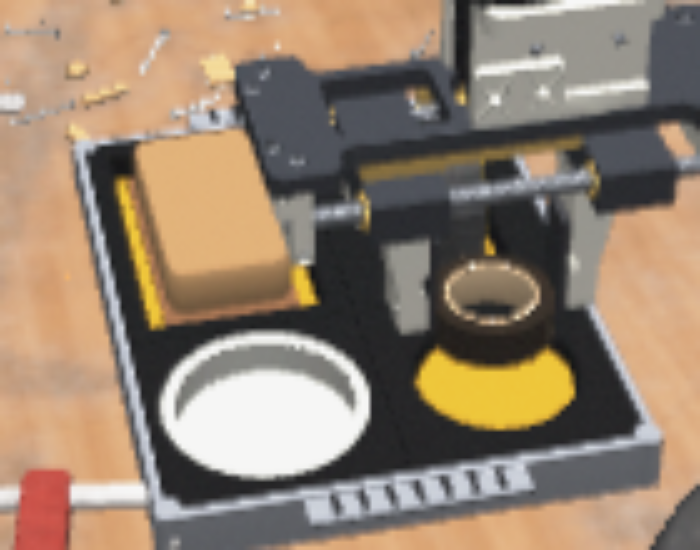

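The roll hangs over the plain well, px (276,275) in the wrist view. The pooled well centre is (0.5615,-0.1035). I lower and release.

```bash
python3 -m crank '[{"dx":0,"dy":-0.35,"dz":0.5,"wx":0,"wy":0,"wz":0},{"dx":0,"dy":-0.35,"dz":1.5,"wx":0,"wy":0,"wz":0},{"dx":0,"dy":-0.35,"dz":2.3,"wx":0,"wy":0,"wz":0},{"dx":0,"dy":-0.35,"dz":2.9,"wx":0,"wy":0,"wz":0},{"dx":0,"dy":-0.35,"dz":3.2,"wx":0,"wy":0,"wz":0},{"dx":0,"dy":-0.35,"dz":3.2,"wx":0,"wy":0,"wz":0},{"dx":0,"dy":-0.35,"dz":3.2,"wx":0,"wy":0,"wz":0},{"dx":0,"dy":-0.35,"dz":3.2,"wx":0,"wy":0,"wz":0},{"dx":0,"dy":-0.35,"dz":3.2,"wx":0,"wy":0,"wz":0},{"dx":0,"dy":-0.35,"dz":3.2,"wx":0,"wy":0,"wz":0}]' &&
python3 -m crank '[{"dx":0,"dy":0,"dz":0,"wx":0,"wy":0,"wz":0},{"dx":0,"dy":0,"dz":0,"wx":0,"wy":0,"wz":0},{"dx":0,"dy":0,"dz":0,"wx":0,"wy":0,"wz":0},{"dx":0,"dy":0,"dz":0,"wx":0,"wy":0,"wz":0},{"dx":0,"dy":0,"dz":-1,"wx":0,"wy":0,"wz":0},{"dx":0,"dy":0,"dz":-4,"wx":0,"wy":0,"wz":0},{"dx":0,"dy":0,"dz":-9,"wx":0,"wy":0,"wz":0},{"dx":0,"dy":0,"dz":-14,"wx":0,"wy":0,"wz":0},{"dx":0,"dy":0,"dz":-19,"wx":0,"wy":0,"wz":0},{"dx":0,"dy":0,"dz":-23,"wx":0,"wy":0,"wz":0}]' 6.8
python3 - <<'E'
from h import *
arm.grab_frame('top');arm.grab_frame('side')
for c in('top','side'):
  for n in('glue_bottle','oil_can','bottle_well'):print(c,n,[np.round(d['centre'],3) for d in arm.mark_of(c,n)[:1]],rect(c,n,.05) if n[0]=='g' else '')
go(.667,.192,.25,-92)
E
```

```text
t: 29.15
eef_pos: [0.5614, -0.1035, 0.0277]
ee_rot: [-3.141, 0.0, -1.606]
force: [0.3, 0.5, -0.4]
width: 0.0498
gripper_force: 15.0
t: 30.4
eef_pos: [0.5614, -0.1036, 0.2609]
ee_rot: [-3.139, 0.0, -1.606]
force: [0.2, 0.4, -0.3]
width: 0.0682
gripper_force: 0.0
top glue_bottle [array([ 0.665,  0.197, -0.003])] (array([669., 196.]), array([58., 85.]), 'long dir deg', 179.2, 0.7, 'px', np.float64(267.0), np.float64(153.0))
top oil_can [array([ 0.622,  0.317, -0.003])] 
top bottle_well [] 
side glue_bottle [array([0.662, 0.191, 0.003])] (array([687., 262.]), array([341.,  57.]), 'long dir deg', 72.6, 0.64, 'px', np.float64(316.0), np.float64(175.0))
side oil_can [array([0.616, 0.315, 0.002])] 
side bottle_well [array([ 0.466, -0.096,  0.006])] 
d cm [-29.91  -9.56   0.64] w deg [ 0.1 -0.  -0. ] yaw now -92.0
```

```bash
python3 -m crank '[{"dx":-2,"dy":-0.6,"dz":0,"wx":0,"wy":0,"wz":0},{"dx":-6,"dy":-2,"dz":0.2,"wx":0,"wy":0,"wz":0},{"dx":-10,"dy":-3.2,"dz":0.2,"wx":0,"wy":0,"wz":0},{"dx":-14,"dy":-4.4,"dz":0.2,"wx":0,"wy":0,"wz":0},{"dx":-18,"dy":-5.6,"dz":0.2,"wx":0,"wy":0,"wz":0},{"dx":-22,"dy":-7,"dz":0.2,"wx":0,"wy":0,"wz":0},{"dx":-26,"dy":-8.2,"dz":0.2,"wx":0,"wy":0,"wz":0},{"dx":-29,"dy":-9.2,"dz":0,"wx":0,"wy":0,"wz":0},{"dx":-30,"dy":-9.4,"dz":0,"wx":0,"wy":0,"wz":0},{"dx":-30,"dy":-9.4,"dz":0,"wx":0,"wy":0,"wz":0}]' 8.7
python3 - <<'E'
from h import *
cal=arm.calibration('wrist'); f=arm.grab_frame('wrist'); cv2.imwrite('pics/w7.png',f[:,:,::-1])
print(arm.mark_of('wrist','glue_bottle')[:1],arm.find_in('wrist','glue_bottle')[:1])
hsv=cv2.cvtColor(f,cv2.COLOR_RGB2HSV); m=(hsv[...,0]<12)&(hsv[...,1]>190)&(hsv[...,2]>150); m[250:]=0
n,l,st,c=cv2.connectedComponentsWithStats(m.astype(np.uint8)); i=1+st[1:,4].argmax(); print('orange',st[i],c[i],plane(cal,[c[i]],.15))
go(.665,.193,.122,-92)
E
```

```text
t: 32.15
eef_pos: [0.6655, 0.194, 0.2567]
ee_rot: [3.141, -0.001, -1.605]
force: [-0.4, -0.8, 0.5]
width: 0.0867
gripper_force: 0.0
[{'centre': [0.6644, 0.1963, -0.0006], 'confidence': 0.9}] []Traceback (most recent call last):
  File "<stdin>", line 5, in <module>
ValueError: attempt to get argmax of an empty sequence
```

View pics/w7.png

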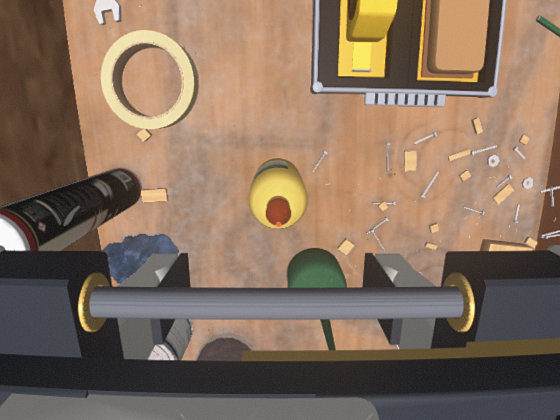

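The bottle is at px (278,193) with the nozzle tip near (278,226). The can is at (316,275), behind the nozzle line. I'll check the tip by projecting it at its known height.

```bash
python3 - <<'E'
from h import *
cal=arm.calibration('wrist'); print('tip',plane(cal,[[278.5,226]],.177),'collar',plane(cal,[[278,208]],.147))
go(.665,.194,.122,-92)
E
```

```text
tip [[0.66353409 0.19349296]] collar [[0.66355519 0.18779742]]
d cm [-0.17  0.06 13.57] w deg [ 0. -0. -0.] yaw now -92.0
```

```bash
python3 - <<'E'
from h import *
cal=arm.calibration('wrist'); print('tube foot',plane(cal,[[125,170],[130,205],[138,188]],0),'rag',plane(cal,[[178,245]],.02))
print('tube tip/side top-cam',plane(arm.calibration('top'),[[262,40],[262,100]],0))
E
```

```text
tube foot [[0.8496643  0.17122212]
 [0.8498698  0.21542911]
 [0.83648422 0.1942131 ]] rag [[0.78841352 0.26335703]]
tube tip/side top-cam [[1.03006115 0.20640228]
 [0.83942169 0.20751398]]
```

The tube's front is at x = 0.836 and the gripper body reaches only 0.761, so it is clear. Descend and grip the collar.

```bash
python3 -m crank '[{"dx":-0.15,"dy":0.15,"dz":1,"wx":0,"wy":0,"wz":0},{"dx":-0.15,"dy":0.15,"dz":3,"wx":0,"wy":0,"wz":0},{"dx":-0.15,"dy":0.15,"dz":5.5,"wx":0,"wy":0,"wz":0},{"dx":-0.15,"dy":0.15,"dz":8,"wx":0,"wy":0,"wz":0},{"dx":-0.15,"dy":0.15,"dz":10.5,"wx":0,"wy":0,"wz":0},{"dx":-0.15,"dy":0.15,"dz":12.5,"wx":0,"wy":0,"wz":0},{"dx":-0.15,"dy":0.15,"dz":13.5,"wx":0,"wy":0,"wz":0},{"dx":-0.15,"dy":0.15,"dz":13.5,"wx":0,"wy":0,"wz":0},{"dx":-0.15,"dy":0.15,"dz":13.5,"wx":0,"wy":0,"wz":0},{"dx":-0.15,"dy":0.15,"dz":13.5,"wx":0,"wy":0,"wz":0}]' 6.5 &&
python3 -m crank '[{"dx":0,"dy":0,"dz":0,"wx":0,"wy":0,"wz":0},{"dx":0,"dy":0,"dz":0,"wx":0,"wy":0,"wz":0},{"dx":0,"dy":0,"dz":0,"wx":0,"wy":0,"wz":0},{"dx":0,"dy":0,"dz":0,"wx":0,"wy":0,"wz":0},{"dx":0,"dy":0,"dz":0,"wx":0,"wy":0,"wz":0},{"dx":0,"dy":0,"dz":0,"wx":0,"wy":0,"wz":0},{"dx":0,"dy":0,"dz":0,"wx":0,"wy":0,"wz":0},{"dx":0,"dy":0,"dz":0,"wx":0,"wy":0,"wz":0},{"dx":0,"dy":0,"dz":0,"wx":0,"wy":0,"wz":0},{"dx":0,"dy":0,"dz":0,"wx":0,"wy":0,"wz":0}]' 1.2 40
```

```text
t: 33.55
eef_pos: [0.6649, 0.1948, 0.1236]
ee_rot: [-3.14, 0.001, -1.606]
force: [0.3, 1.3, 0.2]
width: 0.0648
gripper_force: 0.0
t: 34.8
eef_pos: [0.665, 0.1947, 0.124]
ee_rot: [-3.14, 0.001, -1.606]
force: [-1.9, -0.5, 6.1]
width: 0.029
gripper_force: 33.5
```

The width is 29 mm with an upward force, so the tips are on the sloping shoulder. I open a little, rise 12 mm and grip the collar proper.

```bash
python3 -m crank '[{"dx":0,"dy":0,"dz":0,"wx":0,"wy":0,"wz":0},{"dx":0,"dy":0,"dz":0,"wx":0,"wy":0,"wz":0},{"dx":0,"dy":0,"dz":0,"wx":0,"wy":0,"wz":0},{"dx":0,"dy":0,"dz":-0.4,"wx":0,"wy":0,"wz":0},{"dx":0,"dy":0,"dz":-0.8,"wx":0,"wy":0,"wz":0},{"dx":0,"dy":0,"dz":-1.15,"wx":0,"wy":0,"wz":0},{"dx":0,"dy":0,"dz":-1.15,"wx":0,"wy":0,"wz":0},{"dx":0,"dy":0,"dz":-1.15,"wx":0,"wy":0,"wz":0},{"dx":0,"dy":0,"dz":-1.15,"wx":0,"wy":0,"wz":0},{"dx":0,"dy":0,"dz":-1.15,"wx":0,"wy":0,"wz":0}]' 4.5 &&
python3 -m crank '[{"dx":0,"dy":0,"dz":0,"wx":0,"wy":0,"wz":0},{"dx":0,"dy":0,"dz":0,"wx":0,"wy":0,"wz":0},{"dx":0,"dy":0,"dz":0,"wx":0,"wy":0,"wz":0},{"dx":0,"dy":0,"dz":0,"wx":0,"wy":0,"wz":0},{"dx":0,"dy":0,"dz":0,"wx":0,"wy":0,"wz":0},{"dx":0,"dy":0,"dz":0,"wx":0,"wy":0,"wz":0},{"dx":0,"dy":0,"dz":0,"wx":0,"wy":0,"wz":0},{"dx":0,"dy":0,"dz":0,"wx":0,"wy":0,"wz":0},{"dx":0,"dy":0,"dz":0,"wx":0,"wy":0,"wz":0},{"dx":0,"dy":0,"dz":0,"wx":0,"wy":0,"wz":0}]' 1.2 45
```

```text
t: 36.05
eef_pos: [0.6643, 0.1945, 0.1339]
ee_rot: [3.141, -0.0, -1.606]
force: [-0.9, 0.7, 0.2]
width: 0.0449
gripper_force: 0.0
t: 37.3
eef_pos: [0.6644, 0.1946, 0.134]
ee_rot: [3.142, -0.0, -1.606]
force: [-1.5, 0.1, -0.3]
width: 0.019
gripper_force: 45.0
```

```bash
python3 -m crank '[{"dx":0,"dy":0,"dz":-0.5,"wx":0,"wy":0,"wz":0},{"dx":0,"dy":0,"dz":-1.5,"wx":0,"wy":0,"wz":0},{"dx":0,"dy":0,"dz":-3,"wx":0,"wy":0,"wz":0},{"dx":0,"dy":0,"dz":-5,"wx":0,"wy":0,"wz":0},{"dx":0,"dy":0,"dz":-7,"wx":0,"wy":0,"wz":0},{"dx":0,"dy":0,"dz":-8.5,"wx":0,"wy":0,"wz":0},{"dx":0,"dy":0,"dz":-10,"wx":0,"wy":0,"wz":0},{"dx":0,"dy":0,"dz":-11,"wx":0,"wy":0,"wz":0},{"dx":0,"dy":0,"dz":-11.5,"wx":0,"wy":0,"wz":0},{"dx":0,"dy":0,"dz":-11.5,"wx":0,"wy":0,"wz":0}]'
python3 - <<'E'
from h import *
go(.4655,-.0995,.25,-92)
f=arm.grab_frame('side');cv2.imwrite('pics/s8.png',cv2.resize(f[50:300,150:450,::-1],None,fx=2,fy=2))
E
```

```text
t: 38.55
eef_pos: [0.6644, 0.1946, 0.249]
ee_rot: [3.142, 0.0, -1.606]
force: [0.7, -0.2, -4.0]
width: 0.0187
gripper_force: 45.0
d cm [30.09 18.84 -0.1 ] w deg [ 0.  0. -0.] yaw now -92.0
```

View pics/s8.png

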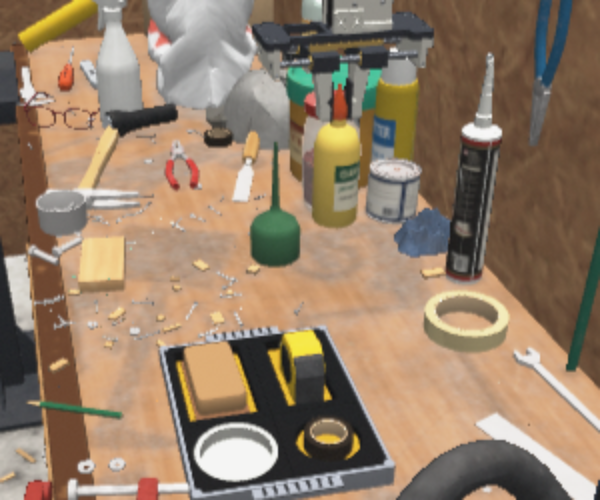

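The bottle is lifted upright, and the oil can is untouched at px (275,235) in the crop. The block, measure and roll sit in their cut-outs. Next I carry the bottle across gently.

```bash
python3 -m crank '[{"dx":0.5,"dy":0.3,"dz":0,"wx":0,"wy":0,"wz":0},{"dx":1.7,"dy":1,"dz":0,"wx":0,"wy":0,"wz":0},{"dx":3.5,"dy":2.2,"dz":0,"wx":0,"wy":0,"wz":0},{"dx":6,"dy":3.8,"dz":0,"wx":0,"wy":0,"wz":0},{"dx":8.5,"dy":5.3,"dz":0,"wx":0,"wy":0,"wz":0},{"dx":11,"dy":6.9,"dz":0,"wx":0,"wy":0,"wz":0},{"dx":13.5,"dy":8.5,"dz":0,"wx":0,"wy":0,"wz":0},{"dx":16,"dy":10,"dz":0,"wx":0,"wy":0,"wz":0},{"dx":18,"dy":11.3,"dz":0,"wx":0,"wy":0,"wz":0},{"dx":20,"dy":12.5,"dz":0,"wx":0,"wy":0,"wz":0}]' && python3 -m crank '[{"dx":2,"dy":1.3,"dz":0,"wx":0,"wy":0,"wz":0},{"dx":4,"dy":2.5,"dz":0,"wx":0,"wy":0,"wz":0},{"dx":6,"dy":3.8,"dz":0,"wx":0,"wy":0,"wz":0},{"dx":7.7,"dy":4.8,"dz":0,"wx":0,"wy":0,"wz":0},{"dx":9,"dy":5.7,"dz":0,"wx":0,"wy":0,"wz":0},{"dx":9.8,"dy":6.2,"dz":0,"wx":0,"wy":0,"wz":0},{"dx":10.1,"dy":6.35,"dz":0,"wx":0,"wy":0,"wz":0},{"dx":10.1,"dy":6.35,"dz":0,"wx":0,"wy":0,"wz":0},{"dx":10.1,"dy":6.35,"dz":0,"wx":0,"wy":0,"wz":0},{"dx":10.1,"dy":6.35,"dz":0,"wx":0,"wy":0,"wz":0}]' && python3 -m crank '[{"dx":0,"dy":0,"dz":0.5,"wx":0,"wy":0,"wz":0},{"dx":0,"dy":0,"dz":1.5,"wx":0,"wy":0,"wz":0},{"dx":0,"dy":0,"dz":3,"wx":0,"wy":0,"wz":0},{"dx":0,"dy":0,"dz":4.5,"wx":0,"wy":0,"wz":0},{"dx":0,"dy":0,"dz":5.5,"wx":0,"wy":0,"wz":0},{"dx":0,"dy":0,"dz":6.3,"wx":0,"wy":0,"wz":0},{"dx":0,"dy":0,"dz":6.5,"wx":0,"wy":0,"wz":0},{"dx":0,"dy":0,"dz":6.5,"wx":0,"wy":0,"wz":0},{"dx":0,"dy":0,"dz":6.5,"wx":0,"wy":0,"wz":0},{"dx":0,"dy":0,"dz":6.5,"wx":0,"wy":0,"wz":0}]'
python3 - <<'E'
from h import *
go(.4655,-.0995,.144,-92)
f=arm.grab_frame('side');cv2.imwrite('pics/s9.png',cv2.resize(f[150:310,190:370,::-1],None,fx=3.5,fy=3.5))
arm.grab_frame('top')
for c in('side','top'):print([np.round(d['centre'],3) for n in('glue_bottle','bottle_well') for d in arm.mark_of(c,n)[:1]])
E
```

```text
t: 39.85
eef_pos: [0.5316, -0.0021, 0.2492]
ee_rot: [-3.141, 0.0, -1.606]
force: [0.4, -0.3, -3.6]
width: 0.0189
gripper_force: 45.0
t: 41.1
eef_pos: [0.4656, -0.0993, 0.249]
ee_rot: [3.141, -0.0, -1.606]
force: [0.2, 0.2, -3.1]
width: 0.0192
gripper_force: 45.0
t: 42.35
eef_pos: [0.4656, -0.0996, 0.1844]
ee_rot: [-3.141, 0.0, -1.606]
force: [-0.2, 0.4, -2.9]
width: 0.0189
gripper_force: 45.0
d cm [-0.01  0.01  4.04] w deg [-0.  0. -0.] yaw now -92.0
[array([ 0.463, -0.102,  0.05 ]), array([0.469, 0.024, 0.009])]
[array([ 0.47 , -0.099,  0.05 ]), array([ 0.46 , -0.098,  0.002])]
```

View pics/s9.png

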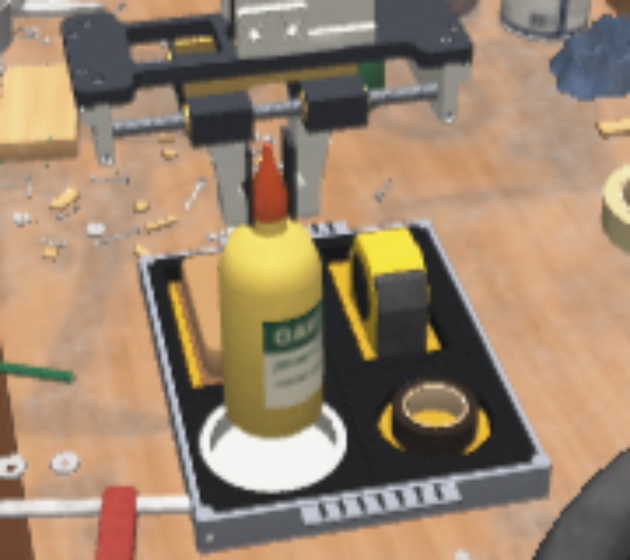

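The bottle is upright above the white-lined well, px (272,440), and centred. I lower it to the floor and check the force.

```bash
python3 -m crank '[{"dx":0,"dy":0,"dz":0.6,"wx":0,"wy":0,"wz":0},{"dx":0,"dy":0,"dz":1.4,"wx":0,"wy":0,"wz":0},{"dx":0,"dy":0,"dz":2.2,"wx":0,"wy":0,"wz":0},{"dx":0,"dy":0,"dz":2.9,"wx":0,"wy":0,"wz":0},{"dx":0,"dy":0,"dz":3.4,"wx":0,"wy":0,"wz":0},{"dx":0,"dy":0,"dz":3.7,"wx":0,"wy":0,"wz":0},{"dx":0,"dy":0,"dz":3.9,"wx":0,"wy":0,"wz":0},{"dx":0,"dy":0,"dz":4.0,"wx":0,"wy":0,"wz":0},{"dx":0,"dy":0,"dz":4.0,"wx":0,"wy":0,"wz":0},{"dx":0,"dy":0,"dz":4.0,"wx":0,"wy":0,"wz":0}]'
```

```text
t: 43.9
eef_pos: [0.4655, -0.0996, 0.1442]
ee_rot: [-3.141, 0.0, -1.606]
force: [0.3, 1.3, -2.4]
width: 0.0187
gripper_force: 45.0
```

```bash
python3 -m crank '[{"dx":0,"dy":0,"dz":0.05,"wx":0,"wy":0,"wz":0},{"dx":0,"dy":0,"dz":0.1,"wx":0,"wy":0,"wz":0},{"dx":0,"dy":0,"dz":0.1,"wx":0,"wy":0,"wz":0},{"dx":0,"dy":0,"dz":0.1,"wx":0,"wy":0,"wz":0},{"dx":0,"dy":0,"dz":0.1,"wx":0,"wy":0,"wz":0},{"dx":0,"dy":0,"dz":0.1,"wx":0,"wy":0,"wz":0},{"dx":0,"dy":0,"dz":0.1,"wx":0,"wy":0,"wz":0},{"dx":0,"dy":0,"dz":0.1,"wx":0,"wy":0,"wz":0},{"dx":0,"dy":0,"dz":0.1,"wx":0,"wy":0,"wz":0},{"dx":0,"dy":0,"dz":0.1,"wx":0,"wy":0,"wz":0}]' && python3 -m crank '[{"dx":0,"dy":0,"dz":0,"wx":0,"wy":0,"wz":0},{"dx":0,"dy":0,"dz":0,"wx":0,"wy":0,"wz":0},{"dx":0,"dy":0,"dz":0,"wx":0,"wy":0,"wz":0},{"dx":0,"dy":0,"dz":0,"wx":0,"wy":0,"wz":0},{"dx":0,"dy":0,"dz":0,"wx":0,"wy":0,"wz":0},{"dx":0,"dy":0,"dz":0,"wx":0,"wy":0,"wz":0},{"dx":0,"dy":0,"dz":-1,"wx":0,"wy":0,"wz":0},{"dx":0,"dy":0,"dz":-3,"wx":0,"wy":0,"wz":0},{"dx":0,"dy":0,"dz":-6,"wx":0,"wy":0,"wz":0},{"dx":0,"dy":0,"dz":-9,"wx":0,"wy":0,"wz":0}]' 5 && python3 -m crank '[{"dx":0,"dy":0,"dz":-2,"wx":0,"wy":0,"wz":0},{"dx":-2,"dy":0,"dz":-4,"wx":0,"wy":0,"wz":0},{"dx":-5,"dy":0,"dz":-5,"wx":0,"wy":0,"wz":0},{"dx":-10,"dy":0,"dz":-5,"wx":0,"wy":0,"wz":0},{"dx":-15,"dy":0,"dz":-5,"wx":0,"wy":0,"wz":0},{"dx":-20,"dy":0,"dz":-5,"wx":0,"wy":0,"wz":0},{"dx":-24,"dy":0,"dz":-5,"wx":0,"wy":0,"wz":0},{"dx":-25,"dy":0,"dz":-5,"wx":0,"wy":0,"wz":0},{"dx":-25,"dy":0,"dz":-5,"wx":0,"wy":0,"wz":0},{"dx":-25,"dy":0,"dz":-5,"wx":0,"wy":0,"wz":0}]'
python3 - <<'E'
from h import *
f=arm.grab_frame('side');cv2.imwrite('pics/s10.png',cv2.resize(f[120:310,140:400,::-1],None,fx=3,fy=3))
g=arm.grab_frame('top');cv2.imwrite('pics/t10.png',cv2.resize(g[130:290,160:420,::-1],None,fx=3,fy=3))
for n in'glue_bottle bottle_well sanding_block block_bay tape_measure measure_bay black_tape roll_well pine_offcut oil_can'.split():
  print(n,[[np.round(d['centre'],3).tolist() for d in arm.mark_of(c,n)[:1]] for c in('side','top')])
E
```

```text
t: 45.15
eef_pos: [0.466, -0.0997, 0.144]
ee_rot: [-3.14, -0.0, -1.606]
force: [-2.1, 0.1, 5.7]
width: 0.0189
gripper_force: 45.0
t: 46.4
eef_pos: [0.4654, -0.0997, 0.2347]
ee_rot: [-3.141, -0.0, -1.606]
force: [0.3, 0.2, -1.0]
width: 0.0501
gripper_force: 0.0
t: 47.65
eef_pos: [0.4741, 0.1494, 0.2833]
ee_rot: [-3.141, 0.0, -1.607]
force: [0.0, 0.2, -0.4]
width: 0.0497
gripper_force: 0.0
glue_bottle [[[0.464, -0.1, 0.012]], [[0.47, -0.097, 0.008]]]
bottle_well [[[0.472, -0.1, 0.004]], [[0.461, -0.098, 0.002]]]
sanding_block [[[0.467, 0.024, 0.007]], [[0.47, 0.025, 0.013]]]
block_bay [[[0.474, 0.022, 0.004]], [[0.47, 0.025, 0.003]]]
tape_measure [[[0.565, 0.016, 0.004]], [[0.569, 0.017, 0.01]]]
measure_bay [[[0.566, 0.018, 0.003]], [[0.565, 0.019, 0.005]]]
black_tape [[[0.557, -0.103, 0.02]], [[0.558, -0.104, 0.016]]]
roll_well [[[0.563, -0.101, -0.001]], [[0.558, -0.102, 0.0]]]
pine_offcut [[[0.376, 0.346, -0.0]], [[0.568, 0.018, 0.01]]]
oil_can [[[0.618, 0.313, -0.001]], [[0.558, -0.1, 0.003]]]
```

View pics/s10.png

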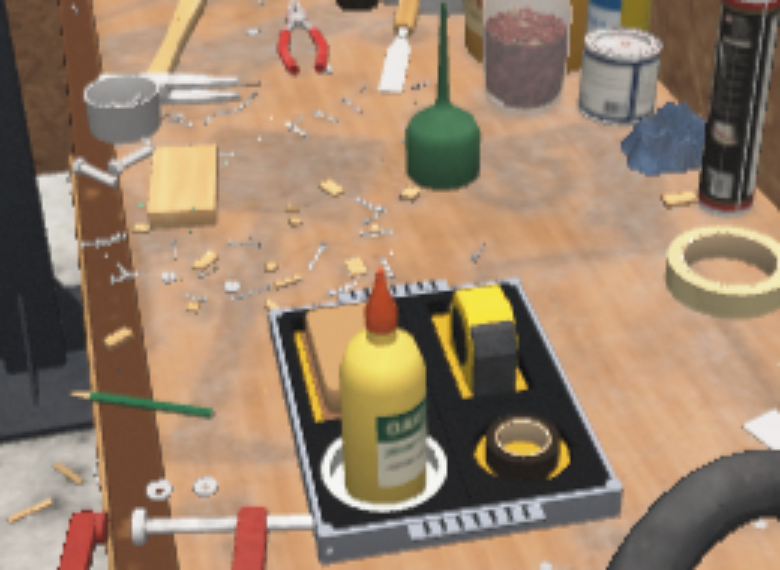

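View pics/t10.png

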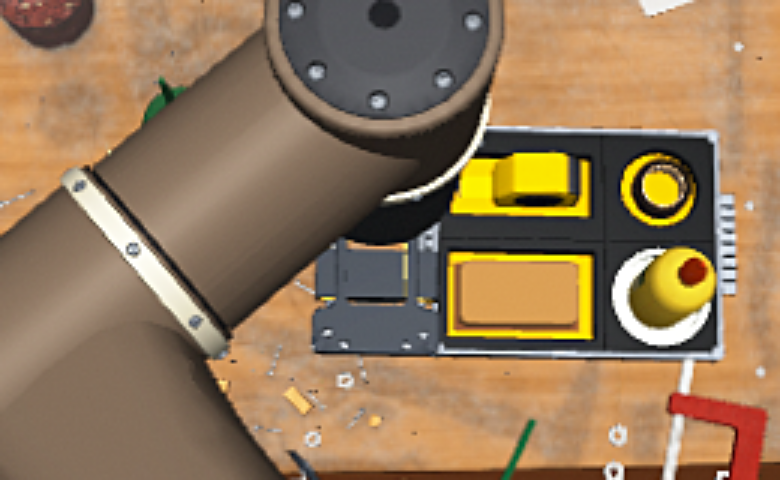

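The bottle, block, measure and roll are all upright and sunk in their own cut-outs. The pine offcut and the can are where they started, and the arm is clear.

```bash
python3 -c "
from station import arm
print(arm.job_done())"
```

```text
the job is handed in; nothing more can be done
None
```

I packed the bottle, block, tape measure and black tape into their own cut-outs, left the pine offcut and oil can where they were, and handed the job in at about 48 s; no verdict came back.

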